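Roll the stone tiles down flush on the serving board

ROBOT

A 7-joint arm with a two-finger parallel gripper is mounted at the origin on the work surface. World frame = base frame: x ahead of the robot, y to its left, z up, the work surface at z = 0. Lengths are in mm, angles in rad, forces in N, time in s.
With the tool pointing down it reaches from about 400 to 875 mm from the base axis. Payload 19.3 kg.
Tool frame: the origin (TCP) lies at the very end of the fingers, on their centre line; the grasp point (between the pads) lies 19 mm behind it (grip_point_offset is the z of the grasp point in the tool frame, in mm); z points along the fingers, x is the direction in which the jaws open and shut, and the axes are right-handed (so a half turn about z gives the same grasp; the last joint's range is limited). The gripper opens to 85 mm and grips with 20 to 120 N. Pads are 22 mm wide; open, the fingers measure 114 mm over their backs; the gripper's body (76 mm by 85 mm) begins 54 mm behind the grasp point. The pads swing forward as they close: fully open they stand 13 mm farther back than shut.
Start: joints at [-1.207, 0.521, -0.036, 1.599, 0.021, 1.021, -0.113], TCP at [262.718, 567.092, 197.591] pointing down, gripper open.
Joint ranges: [-2.91, 2.91], [-0.3, 2.13], [-1.5, 1.42], [0.17, 2.43], [-1.26, 4.41], [0.16, 1.93], [-2.52, 2.52]. Speed limits (rad/s): [1.89, 1.89, 2.39, 2.39, 3.01, 3.01, 3.01].

INTERFACE

Orientations are given as a 3x3 rotation matrix whose columns are the frame's x, y, z axes.
In Python, from workcell import movep, movel, goto_joints, open_gripper, clamp, wait, inverse_kinematics, read_state, camera, PlanningError, finish_job, grip_point_offset gives the robot as it stands. Calls block until the motion is done:
- movep(position, orientation): joint-space move of the TCP to a pose.
- movel(position, frame=None, max_speed=150, guard=None): straight line of the TCP; frame=None keeps the orientation; max_speed is the mean speed in mm/s. With guard (N) it stops when the force on the tool has changed by that much, and returns True; else False.
- goto_joints(angles): joint-space move.
- open_gripper() and clamp(): open the fingers fully, or close them until they stop; the grip force is fixed at half the most.
- wait(seconds).
- inverse_kinematics(position, orientation): joint angles nearest the present ones, or None.
- read_state(): the state.
- camera(name): name is "side" or "top" or "wrist"; returns a dict with "image" (480x640x3 uint8, blue, green, red), "range_z" (480x640 float32, mm along the optical axis (not along the pixel's ray), 0 where there is no reading), "fx", "fy", "cx", "cy" (pixels), "cam_to_world" (4x4, takes a point from camera to world coordinates). Camera axes: x right, y up, looking along -z (the intrinsics and any distortion apply to the point x, -y, -z); pixel columns grow to the right and rows downward; lengths in mm; the calibration is good to about 2 mm. A picture is of the moment at which its call begins.
A pose or a line that the arm cannot do raises PlanningError and nothing moves.
- finish_job(): hands the job in, once; it reports no verdict.
The state is a dict: "time": time; "qpos": joint angles; "qvel": joint speeds; "joint_efforts": joint torques, N m; "eef_pos": TCP position; "tool_rot": TCP orientation; "ft_force": force on the tool from outside, world axes, zero at the start; "torque": the same for the moment, N m; "finger_gap": finger opening in mm.
Only numpy, scipy, OpenCV 4.12 (cv2) and the standard library are available. Lean on these libraries where they do the work, as an engineer would, in place of code of your own. Each camera call takes 0.05 s, during which the arm holds its last target.

TASK

The stone tiles on the serving board stand slightly proud on their sticky foam: take the spring roller from its stand and roll them down flush with the board's rim. Do it in one steady pass without lifting, from the tile beside the raised stop bar to the open end, with the drum square across the board, and press only with the roller, firmly but without bottoming its spring. Then park the roller back on the rails of its stand, upright as before, let go, and leave the bottles, tumbler and cup alone.

Things in the scene. Friction and masses are not known exactly. Their poses are not given: they have to be found in the camera images.
- roller_grip (a point): Centre of the upright wooden grip block of the loose hand roller: 30 mm along the point's x, 56 mm along y, 60 mm tall (z up), flat faces; grasp it from above across the 30 mm. The underside of the steel yoke plate is 36 mm below this point, the plate's top 30 mm below. Unloaded, the drum's axis is 66 mm and its lowest line 84 mm below this point
- roller: The hand roller, about 450 g, upright on its stand at the start. Origin: centre of the underside of its yoke plate (80 mm along x, 96 mm along y, 6 mm thick). Under the plate a rubber drum, 36 mm diameter, 76 mm long, lies along y and rolls along x. The roller is the same after a half turn about z
- drum_axis (a point): Middle of the drum's axis. The drum turns freely and sits in a sprung fork: it gives upward towards the plate by up to 10 mm, with 3 N at first and 1.5 N more per mm (12 N at 6 mm, 18 N at 10 mm), then stops hard
- spring (a joint): How far the drum's fork is pushed up towards the plate: 0 unloaded to 0.010 m
- rest: Roller stand, fixed: base plate 104 x 130 mm with two upright wooden rails, each 12 mm thick (along x) and 120 mm long (along y), 56 mm gap between them. Origin under the middle of the gap, at counter level. The roller's plate rests on both rail tops, the drum hangs in the gap parallel to the rails, and can be 10 mm off the middle before it touches a rail
- rest_top (a point): Middle of the gap between the stand's rails, at the height of their tops (60 mm above the counter); the underside of the roller's plate is centred here when parked
- board: Wooden serving board, fixed, 230 mm long (x), 118 mm wide (y), flat rim 20 mm above the counter; origin under the middle of the tile run, at counter level. A raised stop bar (24 mm thick, 150 mm wide, 10 mm over the rim) crosses its -x end; the +x end has only a 6 mm rim. Between lie eight stone tiles, tile0 next to the bar to tile7 at the open end, each 23 mm along x, 90 mm along y, 24 mm apart
- board_start (a point): Centre of tile0, beside the stop bar, at rim height (20 mm); x runs along the board from the bar to the open end. The bar's face is 18 mm behind this point. Each tile stands up to 3 mm proud of the rim, yields to about 5 N pressed straight down, stays where it is pushed and stops flush
- board_end (a point): Centre of tile7, the last tile at the open end, at rim height; 168 mm from board_start
- tile0 (a joint): how far tile 0 (counted from the stop bar) is pressed down: 0 = 3 mm proud, 0.003 m = flush
- tile1 (a joint): how far tile 1 (counted from the stop bar) is pressed down: 0 = 3 mm proud, 0.003 m = flush
- tile2 (a joint): how far tile 2 (counted from the stop bar) is pressed down: 0 = 3 mm proud, 0.003 m = flush
- tile3 (a joint): how far tile 3 (counted from the stop bar) is pressed down: 0 = 3 mm proud, 0.003 m = flush
- tile4 (a joint): how far tile 4 (counted from the stop bar) is pressed down: 0 = 3 mm proud, 0.003 m = flush
- tile5 (a joint): how far tile 5 (counted from the stop bar) is pressed down: 0 = 3 mm proud, 0.003 m = flush
- tile6 (a joint): how far tile 6 (counted from the stop bar) is pressed down: 0 = 3 mm proud, 0.003 m = flush
- tile7 (a joint): how far tile 7 (counted from the stop bar) is pressed down: 0 = 3 mm proud, 0.003 m = flush
- bottle_a: bottle of amber spirit, 68 mm diameter, 190 mm tall, near the left edge; bystander. Origin at the centre of its underside
- bottle_b: bottle of amber spirit, 68 mm diameter, 190 mm tall, near the right edge; bystander. Origin at the centre of its underside
- tumbler: glass tumbler, 64 mm diameter, 75 mm tall; bystander. Origin at the centre of its underside
- jigger: small copper measuring cup, 44 mm diameter, 60 mm tall; bystander. Origin at the centre of its underside
Mind the look-alikes: they are no part of the job. What is shaped like the roller but pink is not meant.

How it is judged (in metres and radians):
On the way, in this order (a step that is already met when the one before it is completed fails the run):
1. the roller is lifted clear of its stand (z of roller in the frame of rest above 0.075 m and contact force between roller and rest below 0.1 N), for 0.1 s.
2. the drum, square across the board (within 12 degrees), presses the tile beside the stop bar flush, the last tile still proud (value of joint tile0 above 0.0022 m and value of joint tile7 below 0.0015 m and contact force between roller and board above 3 N and angle between the x axis of roller and the x axis of board, either way round below 0.21 rad), for 0.1 s.
3. the pass has pressed the first five tiles, the last still proud (value of joint each of tile0, tile1, tile2, tile3, tile4 above 0.0022 m and value of joint tile7 below 0.0015 m), for 0.05 s.
4. all eight tiles are flush while the roller still presses on the last one, square across the board (value of joint each of tile0, tile1, tile2, tile3, tile4, tile5, tile6, tile7 above 0.0022 m and x of drum_axis in the frame of board_end above -0.02 m and contact force between roller and board above 3 N and angle between the x axis of roller and the x axis of board, either way round below 0.21 rad), for 0.1 s.
At the end, for the whole second after the job is handed in: all eight tiles pressed within 0.8 mm of flush (over 2.2 mm of their 3 mm), and the roller at rest on both rails of its stand: plate within 3 mm of the rail tops' height and 18 mm of the middle, upright within 0.06 rad, drum parallel to the rails within 0.2 rad, released (value of joint each of tile0, tile1, tile2, tile3, tile4, tile5, tile6, tile7 above 0.0022 m and horizontal distance between roller and rest_top below 0.018 m and z of roller in the frame of rest_top between -0.003 and 0.003 m and angle between roller's own z axis and vertical below 0.06 rad and angle between the x axis of roller and the x axis of rest, either way round below 0.2 rad and linear speed of roller below 0.02 m/s and angular speed of roller below 0.2 rad/s); the robot touches nothing.
It fails at once if a tile farther on is pressed before the ones nearer the stop bar ((value of joint tile4 above 0.0015 m and value of joint tile0 below 0.001 m) or (value of joint tile7 above 0.0015 m and value of joint tile4 below 0.001 m)).
It fails at once if the roller is lifted off the tiles (drum over 6 mm clear) part-way through the pass (value of joint tile0 above 0.0022 m and value of joint tile7 below 0.0022 m and z of drum_axis in the frame of board_start above 0.027 m).
It fails at once if the roller bears on the board with more than 40 N (spring bottomed hard) (contact force between roller and board above 40 N).
It fails at once if the fingers or arm press on the board or its tiles (contact force between any of the fingers, the arm and board above 2 N).
It fails at once if a bystander is moved more than 20 mm or tipped (distance of any of bottle_a, bottle_b, tumbler, jigger from where it was at the start of the episode above 0.02 m or angle between any of bottle_a, bottle_b, tumbler, jigger's own z axis and vertical above 0.3 rad).
It also fails if it takes over 48 s, if anything falls off the work surface, if the arm or the gripper's body presses on something with over 40 N, if the wrist force passes 120 N, or if a joint passes its speed limit or range.

## Working session

There is one attempt and no reset: what is moved stays moved. The work goes in short steps, each a Python script; the robot and the scene stay as the last script left them, time stands still between calls to the robot, and variables do not carry over. Pictures are saved under pics/ and viewed, and the job is handed in when it is done.

```bash
mkdir -p pics; ls; python3 - <<'E'
from workcell import *
import cv2,numpy as np,pickle
for n in ["top","side"]:
    c=camera(n); cv2.imwrite(f"pics/{n}0.png",c["image"]); pickle.dump(c,open(f"{n}0.pkl","wb"))
    print(n,c["fx"],c["fy"],c["cx"],c["cy"],c["cam_to_world"].round(3).tolist(),[k for k in c])
s=read_state();print(s["time"],s["eef_pos"],s["tool_rot"],grip_point_offset,s["ft_force"])
E
```

```text
pics
top 457.216953761745 457.216953761745 324.507429061504 239.1881179979405 [[-0.009, 0.982, -0.19, 384.168], [-1.0, -0.007, 0.006, -2.317], [0.005, 0.19, 0.982, 1214.166], [0.0, 0.0, 0.0, 1.0]] ['image', 'range_z', 'fx', 'fy', 'cx', 'cy', 'cam_to_world']
side 458.2891977739898 458.2891977739898 311.69312175513926 236.1209474968524 [[0.968, 0.185, -0.168, 400.151], [-0.25, 0.708, -0.66, -809.417], [-0.004, 0.681, 0.732, 964.244], [0.0, 0.0, 0.0, 1.0]] ['image', 'range_z', 'fx', 'fy', 'cx', 'cy', 'cam_to_world']
0.1 [262.57200105 566.8257704  197.10532249] [[ 4.20299322e-01  9.07385440e-01 -3.79811177e-04]
 [ 9.07385011e-01 -4.20299492e-01 -8.82792490e-04]
 [-9.60667497e-04  2.64021163e-05 -9.99999538e-01]] -18.700000000000003 [ 0.62438389  0.58704337 -0.45659592]
```

View pics/top0.png

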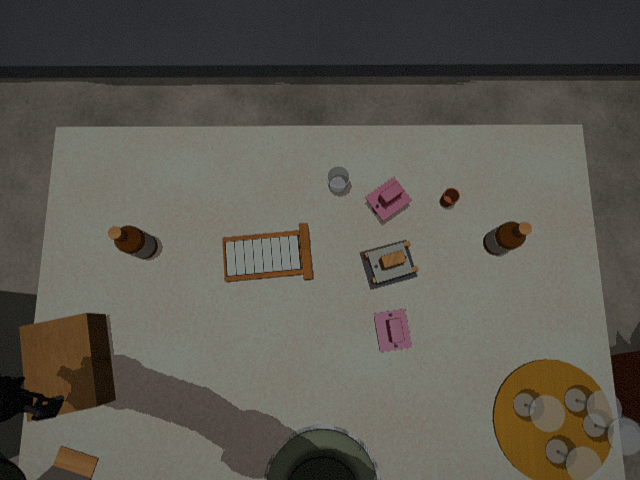

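View pics/side0.png

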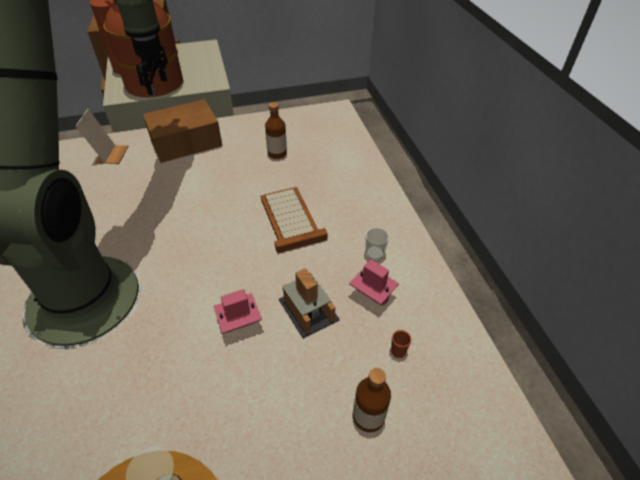

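In the top view, three things are roller-shaped: the one on the stand with a wooden grip and grey plate at (392,261), and pink ones at (388,199) and (392,330). The wooden-grip one fits, because it isn't pink and it sits on rails. The board is at (265,256), with its stop bar on the right at (306,251). I'll confirm this in an enlarged crop.

```bash
cat > h.py <<'E'
import numpy as np,cv2,pickle
def pts(c):
    z=c["range_z"].astype(float);v,u=np.mgrid[0:480,0:640]
    x=(u-c["cx"])/c["fx"]*z;y=-(v-c["cy"])/c["fy"]*z
    P=np.stack([x,y,-z,np.ones_like(z)],-1)@np.array(c["cam_to_world"]).T
    P=P[...,:3];P[z==0]=np.nan;return P
def ray(c,u,v,h):
    T=np.array(c["cam_to_world"]);d=T[:3,:3]@np.array([(u-c["cx"])/c["fx"],-(v-c["cy"])/c["fy"],-1]);o=T[:3,3]
    return o+d*(h-o[2])/d[2]
E
python3 - <<'E'
from h import *
c=pickle.load(open("top0.pkl","rb"));I=c["image"]
a=cv2.resize(I[170:355,215:425],None,fx=3.8,fy=3.2,interpolation=cv2.INTER_CUBIC)
cv2.imwrite("pics/crop0.png",cv2.convertScaleAbs(a,alpha=1.3))
P=pts(c)
for u,v in [(392,259),(385,275),(405,275),(410,250),(392,285),(265,256),(306,251),(450,197),(338,180),(200,300)]: print(u,v,P[v,u].round(1))
E
```

```text
392 259 [ 544.8 -171.2  127.3]
385 275 [ 513.4 -161.7   65.4]
405 275 [ 518.7 -221.6   13.8]
410 250 [ 587.8 -240.4    0. ]
392 285 [ 494.3 -189.1   -4.4]
265 256 [571.1 147.2  21.2]
306 251 [582.1  38.8  30.2]
450 197 [ 732.3 -354.6    9.6]
338 180 [785.5 -49.1   2. ]
200 300 [458.5 318.8   0.9]
```

View pics/crop0.png

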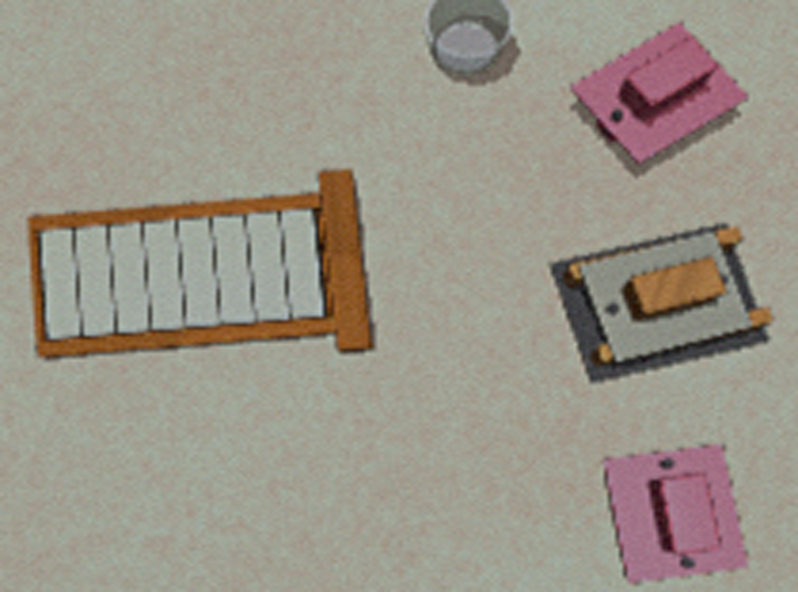

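The crop confirms it: the wooden-grip roller with a grey plate sits on four visible rail ends, with a pink look-alike on either side. Next I'll measure the poses.

```bash
python3 - <<'E'
from h import *
for n in ["top","side"]:
    c=pickle.load(open(n+"0.pkl","rb"));I=c["image"];P=pts(c)
    reg=(abs(P[...,0]-548)<90)&(abs(P[...,1]+172)<90)
    R=lambda m:(lambda r:(np.round(r[0],1),np.round(r[1],1),round(r[2],1)))(cv2.minAreaRect(P[m][:,:2].astype(np.float32)))
    hsv=cv2.cvtColor(I,cv2.COLOR_BGR2HSV)
    nonpink=~((hsv[...,0]>150)&(hsv[...,1]>70))
    for lo,hi,nm in [(119,135,"griptop"),(60,72,"plate"),(52,72,"plate+rails")]:
        m=reg&nonpink&(P[...,2]>lo)&(P[...,2]<hi)
        m=cv2.morphologyEx(m.astype(np.uint8),cv2.MORPH_OPEN,np.ones((2,2)))>0
        k,l,st,_=cv2.connectedComponentsWithStats(m.astype(np.uint8))
        if k<2: continue
        m=l==1+np.argmax(st[1:,4])
        print(n,nm,m.sum(),R(m),"z",np.median(P[m][:,2]).round(1))
    # brown rays
    br=(hsv[...,0]>5)&(hsv[...,0]<20)&(hsv[...,1]>120)
    breg=(abs(P[...,0]-575)<110)&(abs(P[...,1]-125)<150)
    for lo,hi,nm in [(12,40,"board all"),(26,40,"bar")]:
        m=breg&(P[...,2]>lo)&(P[...,2]<hi); m=cv2.morphologyEx(m.astype(np.uint8),cv2.MORPH_OPEN,np.ones((3,3)))>0
        print(n,nm,m.sum(),R(m),"z",np.median(P[m][:,2]).round(1))
    hsvw=(hsv[...,1]<60)&breg&(P[...,2]>17)
    hsvw=cv2.morphologyEx(hsvw.astype(np.uint8),cv2.MORPH_OPEN,np.ones((3,3)))>0
    k,l,st,_=cv2.connectedComponentsWithStats(cv2.morphologyEx(hsvw.astype(np.uint8),cv2.MORPH_CLOSE,np.ones((3,3))))
    m=l==1+np.argmax(st[1:,4]); print(n,"tiles",m.sum(),R(m),np.median(P[m][:,2]).round(1),st[1:4])
E
```

```text
top griptop 286 (array([ 545.9, -182.4]), array([28.6, 70. ]), 21.4) z nan
top plate 810 (array([ 546.2, -179.8]), array([ 78. , 111.7]), 16.5) z nan
top plate+rails 910 (array([ 551.2, -187.1]), array([ 75.2, 135.1]), 16.7) z nan
top board all 3912 (array([574.2, 143.6]), array([150.3, 230.2]), 5.2) z 22.2
top bar 443 (array([583.7,  40.8]), array([150.2,  23.7]), 5.2) z 29.9
top tiles 2447 (array([574.3, 153.2]), array([ 91.6, 189.7]), 5.4) nan [[ 226  235   74   41 2447]]
side griptop 267 (array([ 560.5, -135.6]), array([146.8,  48.2]), 71.5) z 124.9
side plate 675 (array([ 560.2, -175.5]), array([115.9,  89. ]), 22.9) z nan
side plate+rails 790 (array([ 561.1, -181.4]), array([114. , 105.9]), 20.2) z nan
side board all 2376 (array([572.3, 140.8]), array([148.7, 237.9]), 6.0) z 21.5
side bar 313 (array([583. ,  38.2]), array([148.6,  25. ]), 5.6) z 29.4
side tiles 1280 (array([570.8, 152.6]), array([ 87.3, 186.9]), 6.7) nan [[ 267  190   45   47 1280]]
```

```bash
python3 - <<'E'
from h import *
c=pickle.load(open("top0.pkl","rb"));I=c["image"]
hsv=cv2.cvtColor(I,cv2.COLOR_BGR2HSV)
x0,y0=355,235
sub=hsv[y0:295,x0:425]
orange=((sub[...,0]<25)&(sub[...,1]>110)&(sub[...,2]>110)).astype(np.uint8)
k,l,st,ce=cv2.connectedComponentsWithStats(orange)
print(st.tolist(),ce.round(1).tolist())
def rect(m,h):
    v,u=np.nonzero(m);w=np.array([ray(c,a+x0,b+y0,h)[:2] for a,b in zip(u,v)],np.float32)
    return cv2.minAreaRect(w), w.mean(0)
g=l==1+np.argmax(st[1:,4]); print("grip",rect(g,126))
for i in range(1,k):
    if st[i,4]<80: print("rail end",ray(c,ce[i][0]+x0,ce[i][1]+y0,60).round(1),st[i,4])
gray=((sub[...,1]<60)&(sub[...,2]>85)).astype(np.uint8)
dark=((sub[...,2]<70)).astype(np.uint8)
P=pts(c)[y0:295,x0:425]
pl=((P[...,2]>55)&(P[...,2]<75)&(orange==0)).astype(np.uint8)
k,l,st,ce=cv2.connectedComponentsWithStats(pl);i=1+np.argmax(st[1:,4]);print("plate",st[i],rect(l==i,66))
cv2.imwrite("pics/r1.png",cv2.resize(np.hstack([I[y0:295,x0:425],cv2.merge([orange*255,pl*255,dark*255])]),None,fx=5.5,fy=5.5,interpolation=cv2.INTER_NEAREST))
E
```

```text
[[0, 0, 70, 60, 3929], [49, 6, 6, 5, 19], [27, 16, 24, 16, 218], [10, 18, 2, 4, 6], [57, 32, 6, 4, 18], [18, 43, 3, 4, 10]] [[34.2, 29.9], [51.4, 7.9], [38.1, 23.5], [10.7, 19.2], [59.7, 33.4], [18.8, 44.7]]
grip (((546.3128051757812, -174.23541259765625), (25.826305389404297, 52.326171875), 16.05441665649414), array([ 546.1324 , -174.08932], dtype=float32))
rail end [ 596.1 -220.3   60. ] 19
rail end [ 567.8 -114.8   60. ] 6
rail end [ 530.2 -238.4   60. ] 18
rail end [ 502.3 -133.7   60. ] 10
plate [ 11   7  51  41 859] (((546.5018920898438, -177.55148315429688), (81.74136352539062, 116.43367767333984), 14.923688888549805), array([ 543.8231 , -171.87305], dtype=float32))
```

View pics/r1.png

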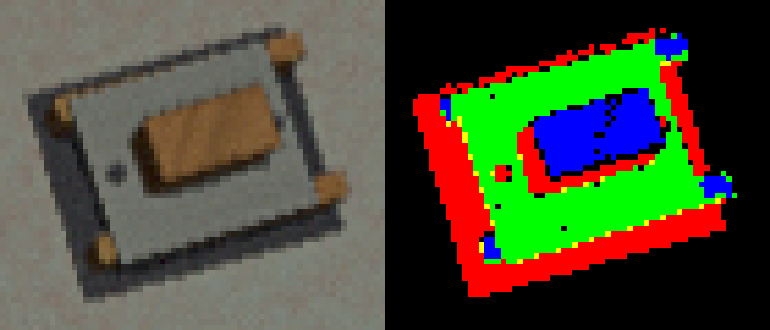

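```bash
cat >> h.py <<'E'
def Rz(yaw_deg):  # tool down, tool x at yaw
    a=np.radians(yaw_deg);return np.array([[np.cos(a),np.sin(a),0],[np.sin(a),-np.cos(a),0],[0,0,-1.]])
G=np.array([546.3,-174.2]); GY=15.0
BY=95.1; bx=np.array([np.cos(np.radians(BY)),np.sin(np.radians(BY))])
C=np.array([573.8,153.7]); S=C-84*bx
E
python3 - <<'E'
from h import *
from workcell import *
for y in (15,195,-165):
  for p in ([*G,80],[*G,250]):
    q=inverse_kinematics(p,Rz(y));print(y,p[2],None if q is None else np.round(q,2))
for y in (BY,BY-180):
  for p in (S,S+170*bx):
    q=inverse_kinematics([*p,82],Rz(y));print(y,p.round(1),None if q is None else np.round(q,2))
E
```

```text
15 80 [-0.07  0.63  0.4   1.85 -0.35  0.73  0.78]
15 250 [-0.29  0.47  0.72  1.7  -0.34  1.1   0.79]
195 80 [-0.49  1.03  1.22  1.87 -1.1   1.12 -1.71]
195 250 [-0.53  0.7   1.23  1.71 -0.7   1.24 -2.01]
-165 80 [-0.49  1.03  1.22  1.87 -1.1   1.12 -1.71]
-165 250 [-0.53  0.7   1.23  1.71 -0.7   1.24 -2.01]
95.1 [581.3  70. ] [-0.21  0.6  -0.02  1.8   0.02  0.73  1.42]
95.1 [566.2 239.4] [-0.44  0.64 -0.09  1.72  0.08  0.78  1.1 ]
-84.9 [581.3  70. ] [-0.61  0.69  0.58  1.83 -0.52  0.78 -1.24]
-84.9 [566.2 239.4] [-0.86  0.72  0.56  1.74 -0.5   0.82 -1.55]
```

```bash
python3 - <<'E'
from h import *
from workcell import *
s=read_state();p=s["eef_pos"]
movel([p[0],p[1],320],max_speed=300)
movep([*G,250],Rz(GY))
c=camera("wrist");cv2.imwrite("pics/w1.png",c["image"]);pickle.dump(c,open("w1.pkl","wb"))
s=read_state();print(s["time"],s["eef_pos"],s["finger_gap"]);print(c["cam_to_world"].round(2))
E
```

```text
3.5167 [ 546.59000866 -173.49792284  249.93244812] 85.2540478783662
[[ 9.7000e-01 -2.5000e-01 -7.0000e-02  5.2845e+02]
 [ 2.6000e-01  9.3000e-01  2.7000e-01 -1.0465e+02]
 [-0.0000e+00 -2.8000e-01  9.6000e-01  4.2608e+02]
 [ 0.0000e+00  0.0000e+00  0.0000e+00  1.0000e+00]]
```

View pics/w1.png

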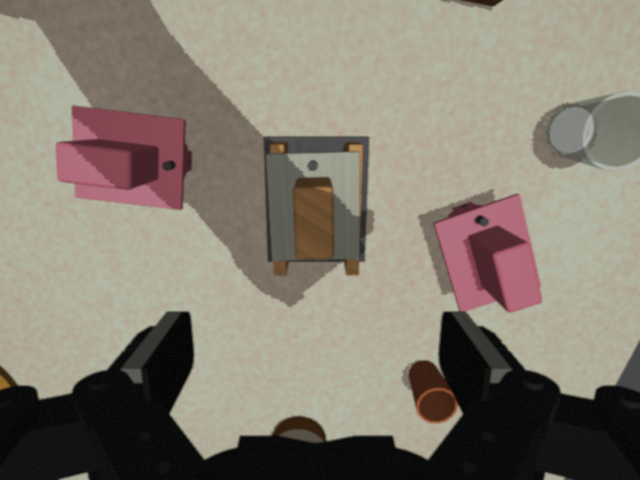

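The wrist view shows the grip's top face at about (295–333, 185–259). The plate spans (267–360, 153–261), and rail ends show at (278,148), (355,148), (280,267) and (352,267), all upright in the image, so the yaw of 15° is good.

```bash
python3 - <<'E'
from h import *
c=pickle.load(open("w1.pkl","rb"))
A=np.array([np.cos(np.radians(15)),np.sin(np.radians(15))]);B=np.array([-A[1],A[0]])
def f(n,u,v,h):
    p=ray(c,u,v,h)[:2];d=p-G;print(n,p.round(1),"rest-frame rel G",(d@A).round(1),(d@B).round(1))
for u,v in [(295,187),(332,187),(294,258),(334,259)]: f("griptop",u,v,126)
for u,v in [(267,153),(359,153),(267,261),(364,261)]: f("plate",u,v,66)
for u,v in [(271,144),(362,144),(274,275),(358,274)]: f("rail outer",u,v,60)
for u,v in [(264,137),(369,137)]: f("base",u,v,6)
E
```

```text
griptop [ 525.5 -152.2] rest-frame rel G -14.4 26.7
griptop [ 551.3 -145.2] rest-frame rel G 12.3 26.7
griptop [ 538.1 -204.7] rest-frame rel G -15.8 -27.3
griptop [ 567.6 -197.5] rest-frame rel G 14.5 -28.1
plate [ 494.8 -139.9] rest-frame rel G -40.8 46.5
plate [ 570.1 -119.5] rest-frame rel G 37.2 46.6
plate [ 517.  -233.9] rest-frame rel G -43.8 -50.1
plate [ 602.4 -210.8] rest-frame rel G 44.7 -49.9
rail outer [ 495.9 -132.2] rest-frame rel G -37.9 53.6
rail outer [ 571.1 -111.9] rest-frame rel G 40.1 53.8
rail outer [ 526.3 -247.8] rest-frame rel G -38.4 -65.9
rail outer [ 601.9 -226.4] rest-frame rel G 40.2 -64.8
base [ 482.9 -131.5] rest-frame rel G -50.2 57.6
base [ 582.1 -104.8] rest-frame rel G 52.6 57.8
```

```bash
python3 - <<'E'
from h import *
from workcell import *
g=[G[0]-0.4,G[1]-.4]
movel([*g,81],Rz(GY),max_speed=150)
s=read_state();print(s["eef_pos"],s["ft_force"].round(2))
clamp();wait(0.3)
s=read_state();print(s["eef_pos"],s["finger_gap"],s["ft_force"].round(2))
movel([*g,230],Rz(GY),max_speed=120)
wait(.2)
s=read_state();print(s["time"],s["eef_pos"],s["finger_gap"],s["ft_force"].round(2))
for n in ["side","wrist"]:
    c=camera(n);cv2.imwrite(f"pics/{n}2.png",c["image"] if n=="wrist" else cv2.resize(c["image"][120:380,180:460],None,fx=2.3,fy=2.3));pickle.dump(c,open(n+"2.pkl","wb"))
E
```

```text
[ 546.31955743 -174.76913445   81.73365315] [-0.04  0.1  -0.06]
[ 545.87999875 -174.56054298   81.36297334] 28.416818287443284 [-2.49  2.65  7.84]
7.2417 [ 545.72130296 -174.62896455  229.6267629 ] 28.346765227167026 [ 0.61  0.64 -5.31]
```

View pics/side2.png

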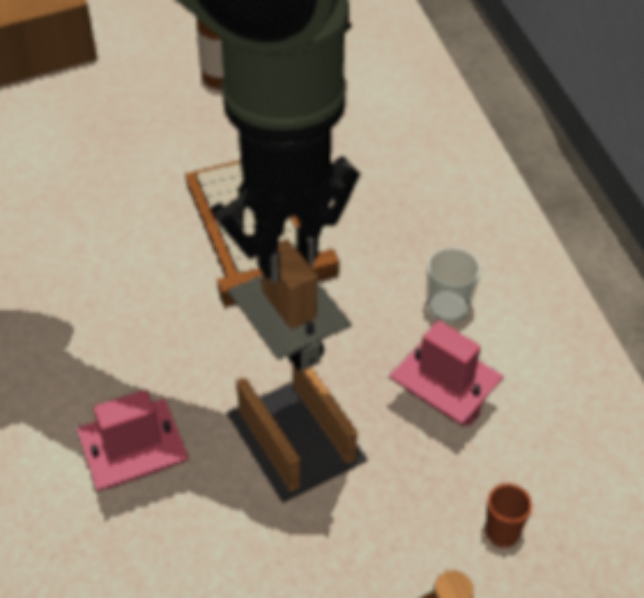

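View pics/wrist2.png

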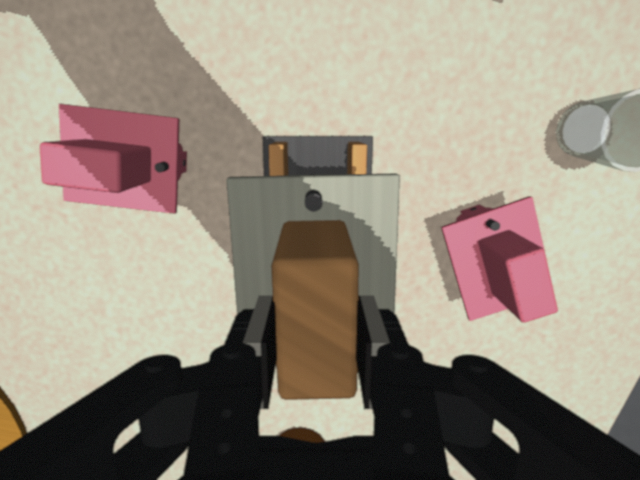

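The side and wrist views show the roller lifted with both rails empty below. The plate spans (228–399, 176+) in the wrist view. I'll check for tilt and slip from depth.

```bash
python3 - <<'E'
from h import *
c=pickle.load(open("wrist2.pkl","rb"));P=pts(c)
Q=np.vstack([P[185:300,245:268].reshape(-1,3),P[185:300,368:385].reshape(-1,3),P[182:215,245:300].reshape(-1,3)])
Q=Q[~np.isnan(Q[:,2])];Q=Q[abs(Q[:,2]-np.median(Q[:,2]))<8]
m=Q.mean(0);n=np.linalg.svd(Q-m)[2][2] if len(Q)<3000 else np.linalg.svd((Q-m).T@(Q-m))[2][2]
n*=np.sign(n[2]);print(len(Q),m.round(1),n.round(4))
d=np.array([545.7,-174.6])-m[:2];print("plate top z under tcp",m[2]-(n[:2]@d)/n[2])
# same for w1 resting plate
c=pickle.load(open("w1.pkl","rb"));P=pts(c)
Q=np.vstack([P[160:255,272:288].reshape(-1,3),P[160:255,340:355].reshape(-1,3)]);Q=Q[~np.isnan(Q[:,2])];Q=Q[abs(Q[:,2]-np.median(Q[:,2]))<8]
m=Q.mean(0);n=np.linalg.svd((Q-m).T@(Q-m))[2][2];n*=np.sign(n[2]);print(m.round(1),n.round(4))
c=pickle.load(open("wrist2.pkl","rb"))
from workcell import *
A=np.array([np.cos(np.radians(15)),np.sin(np.radians(15))]);B=np.array([-A[1],A[0]])
t=np.array([545.7,-174.6])
for u,v in [(228,178),(399,175)]:
    d=ray(c,u,v,214)[:2]-t;print("plate corner",d@A,d@B)
E
```

```text
6303 [ 531.8 -155.6  214.4] [1.130e-02 2.000e-04 9.999e-01]
plate top z under tcp 214.2606042124569
[ 544.  -175.3   65.8] [ 1.3e-03 -8.0e-04  1.0e+00]
plate corner -40.06748825349765 46.33528833023111
plate corner 38.38878084717816 47.738961870986294
```

```bash
python3 - <<'E'
from h import *
from workcell import *
p=S+4*bx
movep([*p,180],Rz(BY))
wait(.2)
movel([*p,105],Rz(BY),max_speed=120)
wait(.2);s=read_state();f0=s["ft_force"];print(s["time"],s["eef_pos"],p,f0.round(2),np.degrees(np.arctan2(s["tool_rot"][1,0],s["tool_rot"][0,0])))
np.save("f0.npy",f0)
c=camera("side");cv2.imwrite("pics/side3.png",cv2.resize(c["image"][120:340,180:460],None,fx=2.7,fy=2.7))
c=camera("top");cv2.imwrite("pics/top3.png",cv2.resize(c["image"][190:320,200:360],None,fx=4.5,fy=4.5))
E
```

```text
9.5167 [581.27039287  74.12912022 105.67814634] [580.91154375  74.01671477] [ 0.18  0.15 -5.57] 95.10443428843628
```

View pics/side3.png

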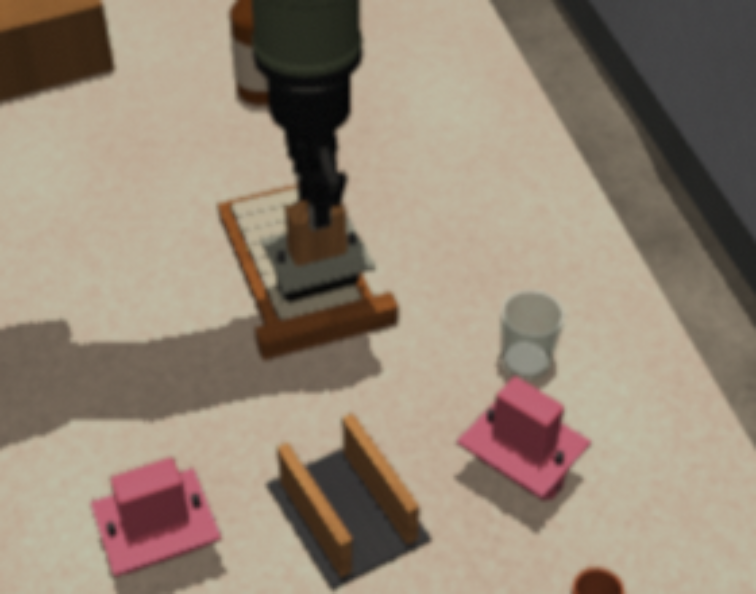

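View pics/top3.png

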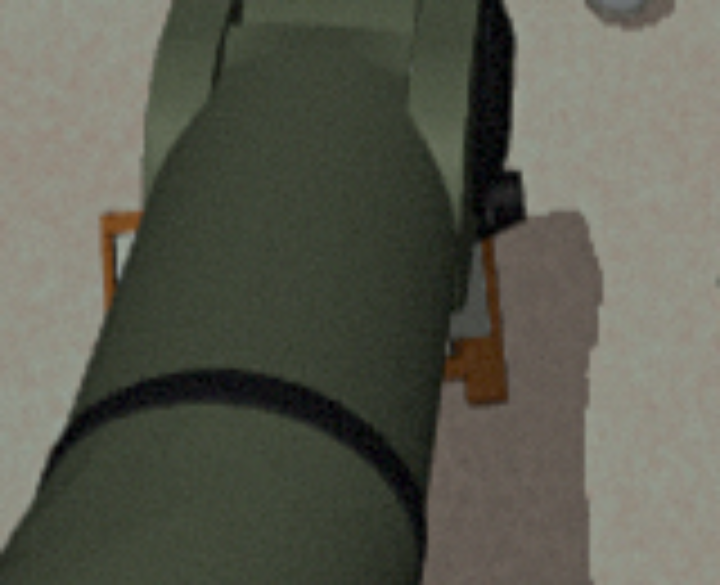

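The side view shows the drum square across the board beside the bar, with the tumbler clear of it. I'll descend slowly and check the force as I go.

```bash
python3 - <<'E'
from h import *
from workcell import *
f0=np.load("f0.npy");p=S+4*bx
for z in (92,88,85,83):
    movel([*p,z],Rz(BY),max_speed=25);wait(.15);s=read_state()
    print(round(s["time"],2),z,s["eef_pos"].round(2),(s["ft_force"]-f0).round(2))
    if s["ft_force"][2]-f0[2]>12: break
E
```

```text
10.43 92 [580.96  74.    92.07] [ 0.32 -0.16  0.39]
10.89 88 [581.01  73.89  88.14] [-0.35 -1.92  6.2 ]
11.31 85 [581.08  73.86  85.12] [-0.59 -2.43 10.3 ]
11.71 83 [581.22  73.83  83.3 ] [-0.96 -2.71 12.52]
```

```bash
python3 - <<'E'
from h import *
from workcell import *
f0=np.load("f0.npy")
movel([*(S+4*bx),82.5],Rz(BY),max_speed=25)
for d in (40,80,120,150,171):
    p=S+d*bx
    movel([*p,82.5],Rz(BY),max_speed=32);s=read_state()
    print(round(s["time"],2),d,(s["eef_pos"][:2]-S)@bx,s["eef_pos"].round(2),(s["ft_force"]-f0).round(2),round(s["finger_gap"],2))
    if abs((s["ft_force"]-f0)[2])>22 : break
wait(.4);s=read_state();print(s["eef_pos"].round(2),(s["ft_force"]-f0).round(2))
E
```

```text
13.23 40 40.37474561888113 [577.84 110.26  82.81] [-2.05  0.79 14.6 ] 28.5
14.63 80 80.09232275231213 [574.1  149.8   82.74] [-3.12 -1.84 13.7 ] 28.07
16.03 120 120.45486809836433 [570.44 190.    82.73] [-3.32  0.11 14.24] 28.19
17.12 150 150.0553491575083 [567.65 219.47  82.66] [-3.87 -2.24 13.47] 28.29
17.93 171 171.5897840087662 [565.78 240.92  82.76] [-3.31 -0.55 13.66] 28.19
[565.75 240.82  82.72] [-4.07  0.09 13.84]
```

Force held at about 14 N through the whole pass. I'll lift and look at the tiles from the side and wrist cameras.

```bash
python3 - <<'E'
from h import *
from workcell import *
s=read_state()
movel([*(S+171*bx),230],Rz(BY),max_speed=150)
movep([*G,250],Rz(GY))
wait(.2)
for n in ["side","top","wrist"]:
    c=camera(n);pickle.dump(c,open(n+"4.pkl","wb"));I=c["image"]
    I={"side":I[160:340,220:420],"top":I[210:300,200:330],"wrist":I}[n]
    if n!="wrist": I=cv2.resize(I,None,fx=3.5 if n=="side" else 5.5,fy=3.3 if n=="side" else 5.5,interpolation=cv2.INTER_CUBIC)
    cv2.imwrite(f"pics/{n}4.png",I)
for n in ["top0","top4","side0","side4"]:
    c=pickle.load(open(n+".pkl","rb"));P=pts(c)
    out=[];by=np.array([bx[1],-bx[0]])
    D=P[...,:2]-S;a=D@bx;b=D@by
    for i in range(8):
        m=(abs(a-24*i)<8)&(abs(b)<38)&(P[...,2]>10)&(P[...,2]<32);out.append(np.round(np.median(P[...,2][m]),1) if m.sum()>10 else None)
    m=(abs(abs(b)-53)<4)&(abs(a-84)<90)&(P[...,2]<32)&(P[...,2]>10)
    print(n,out,"rim",np.median(P[...,2][m]).round(2))
s=read_state();print(s["time"],s["eef_pos"],s["ft_force"].round(2))
E
```

```text
top0 [np.float64(22.5), np.float64(22.8), np.float64(22.3), np.float64(22.3), np.float64(22.6), np.float64(22.7), np.float64(22.6), np.float64(22.6)] rim 19.95
top4 [np.float64(19.8), np.float64(20.1), np.float64(20.2), np.float64(19.8), np.float64(20.3), np.float64(19.8), np.float64(19.8), np.float64(19.9)] rim 19.92
side0 [np.float64(21.8), np.float64(22.0), np.float64(21.4), np.float64(21.6), np.float64(21.9), np.float64(21.6), np.float64(21.5), np.float64(21.8)] rim 18.98
side4 [np.float64(19.7), np.float64(19.1), np.float64(19.7), np.float64(19.7), np.float64(19.0), np.float64(18.8), None, np.float64(18.6)] rim 19.01
21.35 [ 546.4313376  -173.87230754  249.9732656 ] [ 0.08 -1.25 -4.78]
```

View pics/side4.png

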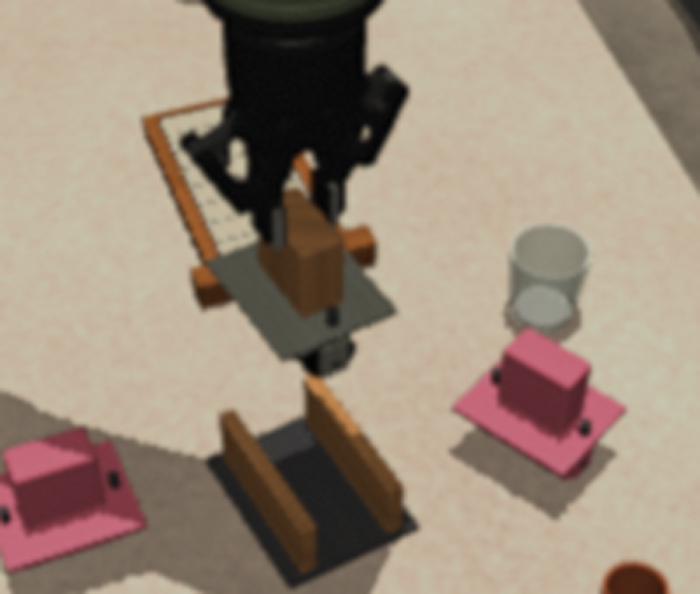

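View pics/wrist4.png

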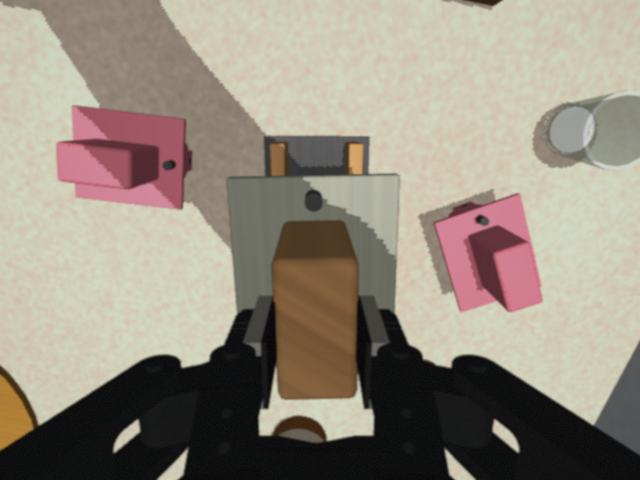

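Tiles measure 20.0 mm, equal to the rim (22.5 mm before). The grasp hasn't changed: the plate is at the same wrist pixels, (228–399, 176). Now I'll park the roller.

```bash
python3 - <<'E'
from h import *
from workcell import *
A=np.array([np.cos(np.radians(15)),np.sin(np.radians(15))]);B=np.array([-A[1],A[0]])
p=G+1.5*A-4*B
movel([*p,150],Rz(GY),max_speed=120);wait(.15)
f=read_state()["ft_force"]
print(movel([*p,90],Rz(GY),max_speed=60,guard=8));s=read_state();print(s["eef_pos"].round(2),(s["ft_force"]-f).round(2))
if s["eef_pos"][2]<92:
    print(movel([*p,80.5],Rz(GY),max_speed=15,guard=5));wait(.15);s=read_state();print(s["time"],s["eef_pos"].round(2),(s["ft_force"]-f).round(2))
c=camera("side");cv2.imwrite("pics/side5.png",cv2.resize(c["image"][220:350,240:370],None,fx=4.5,fy=4.5,interpolation=cv2.INTER_CUBIC))
E
```

```text
False
[ 548.99 -177.76   90.36] [ 0.06  0.68 -0.69]
True
24.3417 [ 548.4  -177.56   81.38] [-1.77  1.49 11.9 ]
```

View pics/side5.png

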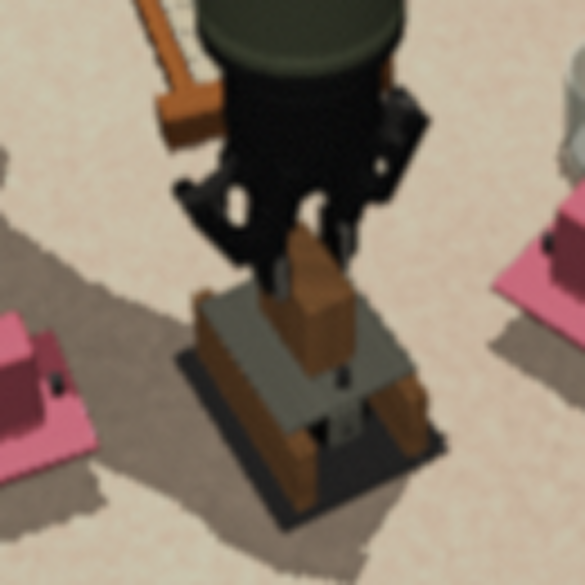

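The plate sits on both rails, with the drum hanging in the gap. The arm stopped at z 81.4, the same as at grasp. Releasing.

```bash
python3 - <<'E'
from h import *
from workcell import *
open_gripper();wait(.3)
s=read_state();p=s["eef_pos"]
movel([p[0],p[1],250],Rz(GY),max_speed=130);wait(.4)
c=camera("wrist");pickle.dump(c,open("w6.pkl","wb"));cv2.imwrite("pics/w6.png",c["image"])
P=pts(c);A=np.array([np.cos(np.radians(15)),np.sin(np.radians(15))]);B=np.array([-A[1],A[0]])
D=P[...,:2]-G
m=(P[...,2]>56)&(P[...,2]<76)&(abs(D@A)<36)&(abs(D@B+3)<42)
Q=P[m];k=Q.mean(0);n=np.linalg.svd((Q-k).T@(Q-k))[2][2];print("plate z",np.median(Q[:,2]),"n",(n*np.sign(n[2])).round(4))
t0=pickle.load(open("top0.pkl","rb"));c=camera("top");cv2.imwrite("pics/top6.png",c["image"])
a=cv2.absdiff(t0["image"],c["image"]).max(2)
for nm,(u,v) in dict(ba=(130,240),bb=(505,238),tum=(338,180),jig=(450,198)).items(): print(nm,a[v-15:v+15,u-15:u+15].mean().round(1))
print(read_state()["time"])
E
```

```text
plate z 65.80105952166537 n [ 9.0e-04 -1.4e-03  1.0e+00]
ba 12.3
bb 14.8
tum 16.7
jig 48.6
27.2333
```

View pics/w6.png

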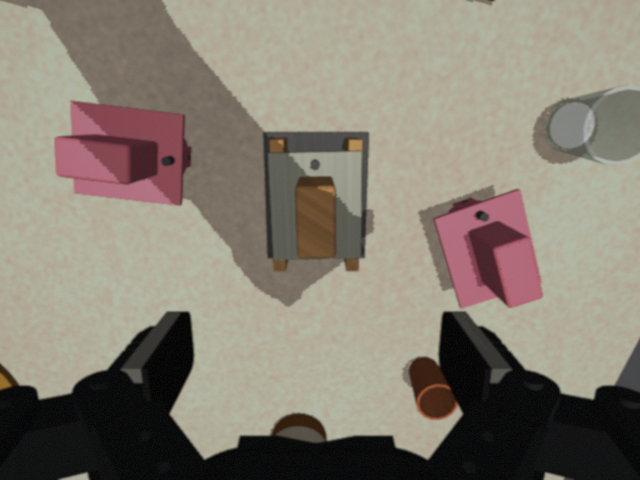

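The wrist view shows the roller upright and centred on both rails, with its plate at (270–362, 152–259). The cup (435,390) and tumbler (600,125) are where they were at the start. The image difference at the cup in the top view is probably the arm covering it.

```bash
python3 -c "
from workcell import *
print(finish_job())"
```

```text
the job is handed in; nothing more can be done
None
```

I took the roller from its stand and rolled the tiles in one pass from the stop bar to the open end. I then parked the roller on its rails, let go, and handed the job in at about 27 s of the 48 s allowed.

- **Pass:** the pressing force read 13.5–14.6 N, equal to about 6–7 mm of the 10 mm spring travel. The tool stayed square to the board as I had measured it.
- **Tiles:** the top camera puts all eight at 19.8–20.3 mm against the rim at 19.9 mm; they stood at 22.3–22.8 mm before. The side camera, which is noisier, agrees to about 0.7 mm where it could see; the gripper hid tile6 from it.
- **Parking:** the plate top is at 65.8 mm (66 expected), level within 0.002 rad, and set a few mm nearer the middle of the stand than at the start.
- **Bystanders:** the tumbler and cup look unmoved in the wrist view. The top-view before/after difference was higher at the cup (49, against 12–17 elsewhere), probably because the arm covers it there. I judged the two bottles only from their low difference values.

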